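# Load an angle coupon into the V rest of the abrasion tester and set its end stop

### The job

Load the abrasion tester: take the long aluminium angle from the table (not the short one) and lay it gently in the tester's canted V-shaped rest, nested corner-down with both legs flat on the legs of the rest, between the end plate and the stop disc. Then loosen the knurled thumbscrew on the stop collar before the collar is moved, slide the stop along its rod until the angle is held snug endways between the disc and the end plate, and tighten the thumbscrew again. Leave everything else where it is.

Things in the scene. Friction and masses are not known exactly. Their poses are not given: they have to be found in the camera images.
- tester: Abrasion tester, fixed. Origin on the table under its 300 x 430 mm bed (top 55 mm up); x away from the robot, y to its cabinet (left), z up. V rest: steel angle open upwards, canted: 30 mm legs, one to -x 30 degrees from vertical, one to +x 60 degrees; inner corner line x = -30, z = 125, y = -135 to 80 mm. End plate: face y = 80 mm, x -70 to 80, top z = 172. Stop rod along y at x = 55, z = 155.
- head_rod (a point): Top of the red load rod of the tester's parked head (fixed, not used here; block 36 x 28 mm and weight round the rod, 105 to 245 mm above the table). Beyond it to the tester's +y stands the white cabinet (from y = 245 mm, 195 mm high; blue panel to 300 mm). Keep clear of both.
- stop_face (a point): Centre of the stop disc's +y face, which meets the angle's end: disc 24 mm across, in the V, 5 mm to +x of the inner corner line and 19 mm above it. It hangs on a bar from the collar, which sits on the 12 mm rod 80 mm to the tester's +x.
- stop (a joint): Slide of the stop collar (m): grows to the tester's +y (towards the end plate), range 0 to 0.1; disc face to end plate = 0.190 m minus this, so 0.080 with the 110 mm angle snug. The tight thumbscrew holds it by friction (tens of N); loosened it slides with 1 to 2 N and may be moved by the thumbscrew's head.
- screw_head (a point): Middle of the round knurled head (26 mm across, 18 mm high, axis upright) of the collar's thumbscrew, on a thin stem above the collar: 41 mm above the rod's axis, 9 mm behind (-y of) the disc's face. It moves with the collar. Turning takes about 0.1 N m.
- screw (a joint): Turn of the thumbscrew (rad): 0 = tight, against its stop; grows counter-clockwise seen from above; loose beyond about 1 rad; end at 1.5 rad. It stays where it is left.
- angle_long: The long angle, bare aluminium, loose, 110 mm long, legs 60 mm wide and 8 mm thick, 0.2 to 0.35 kg. Origin on the outer corner edge, mid-length; y along its length. One leg runs along +z (upright at the start, x 0 to 8 mm), the other along +x (flat on the table at the start, pointing away from the robot). The short angle differs only in length; they swap places.
- angle_long_leg (a point): Centre of the long angle's leg that is upright at the start (30 mm from the outer corner, mid-thickness, mid-length); axes as angle_long.
- angle_short: Short angle, 65 mm long, same section and material, lying the same way; origin on the outer corner, mid-length. Bystander.
- flat_bar: Flat aluminium bar 30 x 120 x 6 mm, loose on the table. Bystander; origin under its centre.
- weight: Steel weight, 38 mm across, 46 mm high, on the far side of the tester's bed. Bystander; origin under its centre.
- driver: Screwdriver lying on the table. Bystander.
- spanner: Spanner lying on the tester's bed, on the robot's side of the rest. Bystander.
- pot: White plastic cup, 72 mm across, 50 mm high. Bystander; origin under its centre.
- caliper: Caliper lying on the table, 165 mm long. Bystander.
Things that resemble listed ones, but are neither listed nor needed, are in the scene too. Leave any brown or pink look-alike of the angle_long alone.

How it is judged:
By the outcome, as a careful person would: the job done as asked, in the order asked, and still so for the second after the job is handed in, with the robot touching nothing.
It also fails if it takes over 58 s, if anything falls off the work surface, if the arm or the gripper's body presses on something with over 40 N, if the wrist force passes 120 N, or if a joint passes its speed limit or range.

### The arm

A 6-joint arm with a two-finger parallel gripper is mounted at the origin on the work surface. World frame = base frame: x ahead of the robot, y to its left, z up, the work surface at z = 0. Lengths are in mm, angles in rad, forces in N, time in s.
With the tool pointing down it reaches from about 350 to 775 mm from the base axis. Payload 7.3 kg.
Tool frame: the origin (TCP) lies at the very end of the fingers, on their centre line; the grasp point (between the pads) lies 19 mm behind it; z points along the fingers, y is the line along which they close (so a half turn about z gives the same grasp; the last joint's range is limited). The gripper opens to 92 mm and grips with 3 to 60 N. Pads are 19 mm wide; open, the fingers measure 130 mm over their backs; the gripper's body (75 mm by 190 mm) begins 47 mm behind the grasp point.
Start: joints at [1.095, 0.342, 1.524, -0, 1.275, -0.146], TCP at [170.011, 496.734, 187.741] pointing down, gripper open.
Joint ranges: [-2.53, 2.53], [-0.77, 2.02], [0.04, 2.7], [-1, 4.14], [0.28, 2.66], [-3.11, 3.11]. Speed limits (rad/s): [2.57, 2.57, 3.14, 3.14, 3.14, 3.14].

### API

Orientations are given as [roll, pitch, yaw] about the fixed x, y, z axes, in that order (R = Rz(yaw) Ry(pitch) Rx(roll)).
In Python, from plant import get_obs, capture, close_job gives the robot as it stands. The module is installed in compiled form; this text tells all that it offers.
- The arm moves only by the shell command python3 -m handwheel 'ROWS'. ROWS is JSON, a list of rows, each a list of 3 entries, a list of its own where there are three numbers: the turn, a rotation vector about the tool's x, y, z in degrees, then the shift along the tool's x, y, z in m, then the opening, from 0 (shut) to 1 (fully open). A call has 1 to 12 rows; each row is the pose to reach, as a shift and turn from the pose commanded when the call began, along the tool's axes at that moment; what a row does not reach only later rows make up. A row lasts 1/10 s, in which the tool goes at most 50 mm and 8.59 degrees, less where a joint would pass 70% of its speed; a pose out of reach is approached as far as the arm can. A call with a gripper value outside its range is refused whole. The fingers move at their own pace and stop on an object; the grip force is fixed at half the most. Time passes only in rows, so rows that repeat a pose let the fingers close. It gives the time, the measured TCP pose, the force, the opening and the grip force at its end, in the units of the state.
- get_obs(): the state, without advancing time (a new reading comes with each control period).
- capture(name): name is "scene" or "top"; returns a dict with "image" (480x640x3 uint8, red, green, blue), "depth" (480x640 float32, mm along the optical axis (not along the pixel's ray), 0 where there is no reading), "fx", "fy", "cx", "cy" (pixels), "camera_from_world" (4x4, takes a point from world to camera coordinates). Camera axes: x right, y down, z forward; pixel columns grow to the right and rows downward; lengths in mm; the calibration is good to about 2 mm. A picture is of the moment at which its call begins.
- close_job(): hands the job in; it is judged then, once.
The state is a dict: "time": time; "joint_positions": joint angles; "dq": joint speeds; "tau": joint torques, N m; "tool_pos": TCP position; "tcp_rot": TCP orientation; "contact_force": force on the tool from outside, world axes, zero at the start; "moment": the same for the moment, N m; "grip_width": finger opening in mm; "finger_force": force on a finger pad.
Only numpy, scipy, OpenCV 4.12 (cv2) and the standard library are available. Lean on these libraries where they do the work, as an engineer would, in place of code of your own. Each camera call takes 0.05 s, during which the arm holds its last target. There are 200 camera calls.

## Working session

There is one attempt and no reset: what is moved stays moved. The work goes in short steps, Python scripts to look and compute and a shell command to move; the robot and the scene stay as the last step left them, time stands still between calls to the robot, and variables do not carry over. Pictures are saved under pics/ and viewed, at most 10 in all, crops included, and the job is handed in when it is done.

```bash
mkdir -p pics
python3 - <<'E'
from plant import *
import cv2,numpy as np
o=get_obs();print({k:np.round(v,3) for k,v in o.items()})
for n in("scene","top"):
    c=capture(n);cv2.imwrite(f"pics/{n}0.png",c["image"][:,:,::-1]);np.savez(f"{n}0.npz",**c)
    print(n,c["fx"],c["fy"],c["cx"],c["cy"],np.round(c["camera_from_world"],3).tolist())
E
```

```text
{'time': np.float64(0.0), 'joint_positions': array([ 1.095,  0.343,  1.525, -0.   ,  1.275, -0.146]), 'dq': array([-0.002,  0.001,  0.001, -0.001,  0.   ,  0.001]), 'tau': array([-1.0000e-03, -4.3124e+01, -2.4422e+01,  7.2000e-02,  5.6000e-02,
       -0.0000e+00]), 'tool_pos': array([169.788, 496.285, 187.04 ]), 'tcp_rot': array([-3.14 , -0.   ,  2.812]), 'contact_force': array([0.59 , 0.116, 0.065]), 'moment': array([ 0.011, -0.001, -0.054]), 'finger_force': np.float64(0.0), 'grip_width': np.float64(91.669)}
scene 448.89143689073796 448.89143689073796 312.12879719658207 237.47878253459027 [[0.407, 0.913, -0.01, -74.347], [0.761, -0.345, -0.549, -335.909], [-0.505, 0.216, -0.836, 1468.351], [0.0, 0.0, 0.0, 1.0]]
top 557.0880162887622 557.0880162887622 316.7619818163003 239.6370848138894 [[-0.003, -1.0, 0.006, -150.878], [-0.995, 0.003, -0.104, 489.597], [0.104, -0.006, -0.995, 1684.457], [0.0, 0.0, 0.0, 1.0]]
```

View pics/scene0.png

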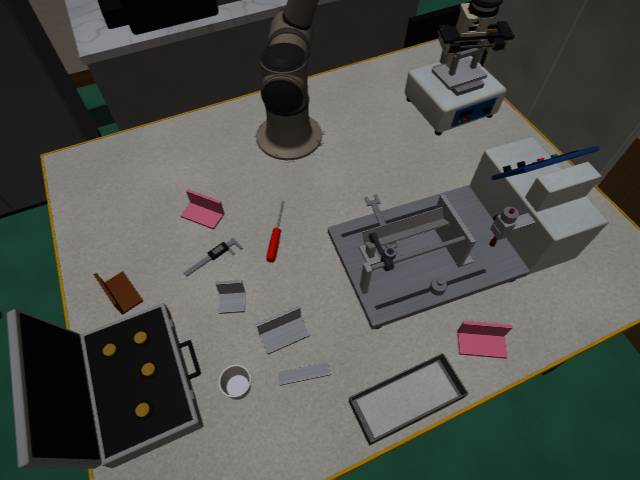

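View pics/top0.png

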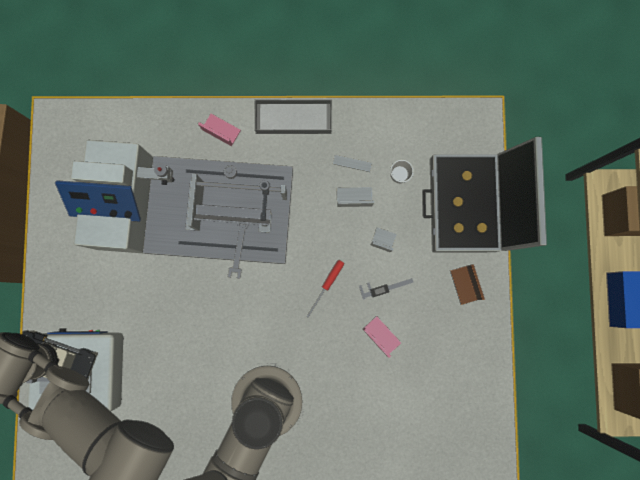

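Candidates, as scene pixels and then top pixels:
- Long grey angle: (283,330), (354,196). This is the one I want.
- Short grey angle: (231,296), (382,239).
- Pink look-alikes: (203,210) and (484,338).
- Brown look-alike: (120,290).
- Flat bar: (304,374).

Next I'll check the choice in a close crop and measure.

```bash
cat > h.py <<'E'
import numpy as np,cv2
def load(n): return dict(np.load(n+".npz"))
def world(c):
    v,u=np.mgrid[:480,:640]; d=c["depth"]
    p=np.stack([(u-c["cx"])/c["fx"]*d,(v-c["cy"])/c["fy"]*d,d],-1)
    T=np.linalg.inv(c["camera_from_world"]); w=p@T[:3,:3].T+T[:3,3]; w[d==0]=np.nan; return w
def ray(c,u,v,z):
    T=np.linalg.inv(c["camera_from_world"]); d=T[:3,:3]@[(u-c["cx"])/c["fx"],(v-c["cy"])/c["fy"],1]
    return T[:3,3]+d*(z-T[2,3])/d[2]
def pix(c,p):
    q=c["camera_from_world"]@np.append(p,1); return q[:2]/q[2]*[c["fx"],c["fy"]]+[c["cx"],c["cy"]]
E
python3 - <<'E'
from h import *
t=load("top0");s=load("scene0")
def crop(c,x,y,w,h,k): return cv2.resize(c["image"][y:y+h,x:x+w,::-1],None,fx=k,fy=k,interpolation=cv2.INTER_CUBIC)
a=crop(t,320,150,90,105,4);b=crop(s,205,270,110,105,4)
cv2.imwrite("pics/ang.png",np.hstack([a,b[:, :440]]))
cv2.imwrite("pics/test.png",crop(t,140,150,160,120,5))
cv2.imwrite("pics/tests.png",crop(s,325,180,210,145,3.8))
for n,c,(x0,y0,x1,y1) in(("top",t,(325,178,382,212)),("scene",s,(250,300,315,355))):
    w=world(c)[y0:y1,x0:x1].reshape(-1,3)
    for lo,hi in((-6,6),(6,14),(45,70)):
        m=w[(w[:,2]>lo)&(w[:,2]<hi)]
        if len(m)>5:
            r=cv2.minAreaRect(m[:,:2].astype(np.float32));print(n,lo,hi,len(m),np.round(m.mean(0),1),np.round(r[0],1),np.round(r[1],1),r[2])
E
```

```text
top -6 6 1190 [ 6.372e+02 -2.655e+02  6.000e-01] [ 634.8 -267.3] [177.3 107.4] 89.78807067871094
top 6 14 426 [ 634.  -267.5    9.3] [ 632.8 -266.5] [176.  105.5] 89.64736938476562
top 45 70 118 [ 599.6 -267.4   58.8] [ 600.4 -270.1] [ 10.  106.9] 0.677448570728302
scene -6 6 2323 [ 6.049e+02 -2.700e+02 -4.000e-01] [ 604.1 -271.8] [162.8 143.7] 66.03719329833984
scene 6 14 741 [ 630.1 -272.5    8.1] [ 631.1 -267.2] [122.1  55.9] 89.2636489868164
scene 45 70 254 [ 602.5 -273.    55.8] [ 601.2 -273.1] [ 11.  109.7] 0.18400274217128754
```

View pics/ang.png

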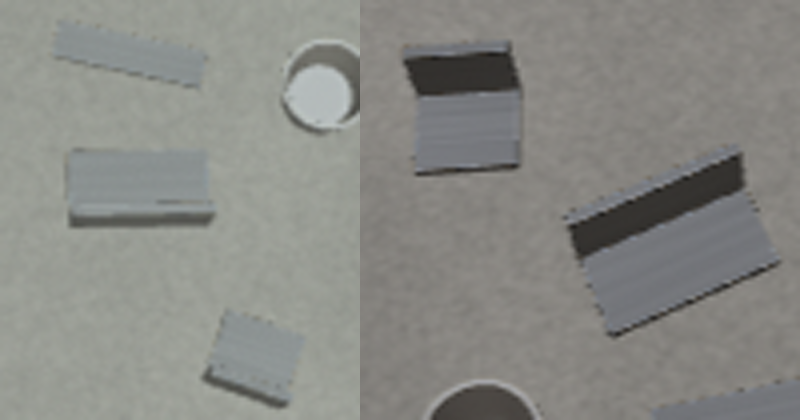

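View pics/test.png

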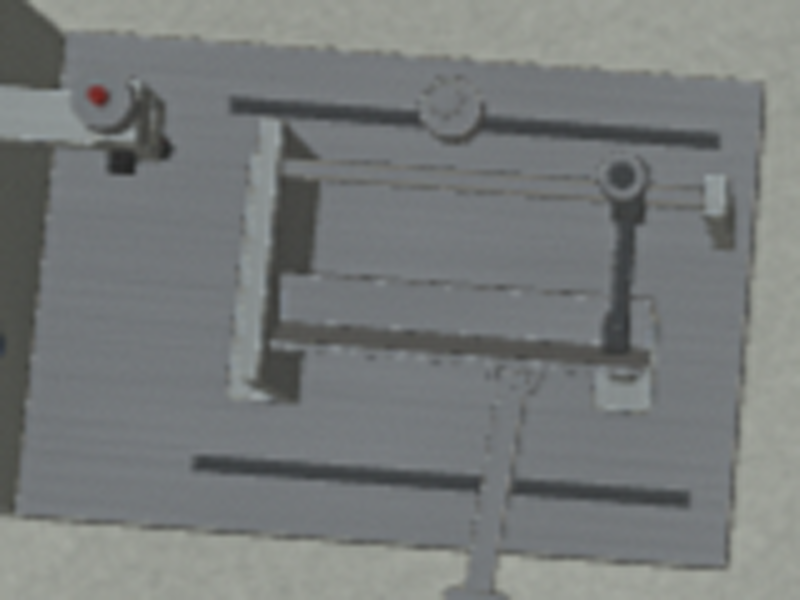

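View pics/tests.png

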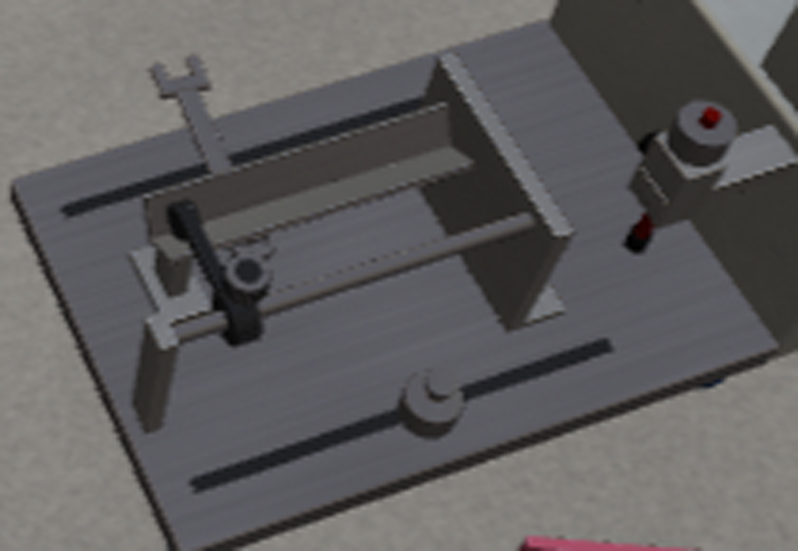

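The crops confirm the choice. The long angle is at top px (355,196), with its upright leg on the robot's side, and it measures about 110 mm. The short one at (382,239) is clearly shorter. The stop is at the far -y end, with the screw head at top px (264.4,185.2) and scene px (390,251). Now the tester's pose.

Run:
```python
from h import *
t=load("top0");s=load("scene0")
f=lambda x,y:(140+x/5-.4,150+y/5-.4)
g=lambda x,y:(325+x/3.8-.37,180+y/3.8-.37)
A=ray(t,*f(765,83),55)[:2];B=ray(t,*f(730,568),55)[:2]
print("corners",A,B,np.hypot(*(A-B)))
sA=ray(s,*g(178,552),55)[:2];sB=ray(s,*g(12,190),55)[:2];print("scene corners",sA,sB,np.hypot(*(sA-sB)))
W=world(t);w=W[150:270,160:300].reshape(-1,3);w=w[~np.isnan(w[:,0])]
WS=world(s);ws=WS[180:330,325:475].reshape(-1,3);ws=ws[~np.isnan(ws[:,0])]
# bed edge fits by depth (z~55)
ex=(A-B)/np.hypot(*(A-B)); yaw=np.arctan2(ex[1],ex[0]);
# slots edges & end plate yaw
def rect(P,lo,hi,name,sel=None):
    m=P[(P[:,2]>lo)&(P[:,2]<hi)]
    if sel is not None:m=m[sel(m)]
    r=cv2.minAreaRect(m[:,:2].astype(np.float32));print(name,len(m),np.round(m.mean(0),1),np.round(r[0],1),np.round(r[1],1),round(r[2],2))
    return m
print("yaw",np.degrees(yaw))
print("screw top",ray(t,*f(622,175),205),ray(s,*g(250,270),205))
mid=(A+B)/2; ey=np.array([-ex[1],ex[0]]); O=mid+215*ey; print("O est",O)
R=np.c_[ex,ey]
q=lambda P:np.c_[(P[:,:2]-O)@R,P[:,2]]
T=q(w);S=q(ws)
for n,P in(("top",T),("scene",S)):
    m=P[(P[:,2]>165)&(P[:,2]<177)&(abs(P[:,1]-90)<30)&(abs(P[:,0])<90)];rect(m,0,300,n+" endplate top")
    print(np.percentile(m[:,0],[1,99]),np.percentile(m[:,1],[2,98]),np.polyfit(m[:,0],m[:,1],1))
    m=P[(P[:,2]>198)&(P[:,2]<212)&(abs(P[:,0]-55)<40)&(P[:,1]<0)];rect(m,0,300,n+" screw")
    m=P[(P[:,2]>151)&(P[:,2]<165)&(abs(P[:,0]-55)<12)&(P[:,1]<60)&(P[:,1]>-80)]; rect(m,0,300,n+" rod"); print(np.polyfit(m[:,1],m[:,0],1))
    m=P[(P[:,2]>60)&(P[:,2]<105)&(abs(P[:,0]+100)<60)&(P[:,1]<75)];print(n,"-x of rest raised",len(m))
    m=P[(abs(P[:,1]-20)<50)&(P[:,0]<25)&(P[:,0]>-50)&(P[:,2]>110)];
    for x in range(-50,25,4):
        k=m[(m[:,0]>=x)&(m[:,0]<x+4)]; print(x+2,len(k),np.round(np.median(k[:,2]),1) if len(k) else"",end="; ")
    print()
print("head rod", q(ray(t,*f(97,97),245)[None]), q(ray(s,*g(710,116),245)[None]))
```

```text
corners [712.19432203 -78.90770651] [415.20893969 -58.28944672] 297.70023507009904
scene corners [710.65024266 -83.56200266] [425.43463157 -62.11063274] 286.02116368572393
yaw -3.9713967288982777
screw top [624.34494433  -5.3463601  205.        ] [623.82531924  -7.36439374 205.        ]
O est [578.59219974 145.88515461]
top endplate top 62 [  2.5  62.8 171.3] [12.4 64.4] [147.8  58.4] 22.86
[-65.38858214  80.00095855] [60.10916193 64.78490227] [2.84797025e-02 6.27667922e+01]
top screw 73 [  55.  -147.6  204.9] [  55.9 -148.1] [28.  22.6] 4.05
top rod 182 [ 56.2 -11.7 159.1] [ 57.4 -12.7] [ 21.5 130.7] 3.26
[8.87149323e-04 5.62020108e+01]
top -x of rest raised 669
-48 22 155.1; -44 47 150.2; -40 38 147.4; -36 46 142.0; -32 38 134.1; -28 47 128.5; -24 51 129.2; -20 52 133.6; -16 44 133.5; -12 56 135.3; -8 51 138.8; -4 50 139.8; 0 31 140.3; 4 15 168.4; 8 12 168.0; 12 12 164.1; 16 12 160.6; 20 13 155.3; 24 8 169.1; 
scene endplate top 10 [-17.7  60.5 169.1] [-6.  60.2] [  1.5 106.1] 88.97
[-58.03361147  43.82308396] [60.03574959 61.7282951 ] [-8.64130776e-03  6.03853939e+01]
scene screw 115 [  57.4 -151.5  202.9] [  56.7 -151.2] [27.  24.9] 38.79
scene rod 286 [ 58.5 -12.  158. ] [ 54.6 -15.1] [ 22.6 129.6] 0.06
[-6.81685688e-03  5.84007561e+01]
scene -x of rest raised 93
-48 20 154.2; -44 59 148.5; -40 98 145.2; -36 93 138.5; -32 99 131.6; -28 80 127.2; -24 48 127.3; -20 46 129.6; -16 49 131.3; -12 49 134.0; -8 54 136.2; -4 53 137.7; 0 70 137.5; 4 21 149.0; 8 28 147.4; 12 24 158.4; 16 28 150.1; 20 27 154.5; 24 22 150.3; 
head rod [[ 71.83546191 134.78506555 245.        ]] [[ 73.99046624 129.06138287 245.        ]]
```

Run:
```python
from h import *
O=np.array([578.59,145.885]);yaw=np.radians(-3.97)
for n,(y0,y1,x0,x1) in(("top0",(150,270,160,300)),("scene0",(180,330,325,475))):
    c=load(n);w=world(c)[y0:y1,x0:x1].reshape(-1,3);w=w[~np.isnan(w[:,0])]
    R=np.array([[np.cos(yaw),-np.sin(yaw)],[np.sin(yaw),np.cos(yaw)]])
    P=np.c_[(w[:,:2]-O)@R,w[:,2]]
    m=P[(P[:,2]>167)&(P[:,2]<177)&(abs(P[:,1]-55)<25)&(abs(P[:,0])<95)]
    print(n,"plate",len(m),np.percentile(m[:,0],[1,99]),np.percentile(m[:,1],[2,50,98]),np.polyfit(m[:,0],m[:,1],1),np.median(m[:,2]))
    # end plate face points (scene can't see -y face?) 
    m=P[(P[:,2]>100)&(P[:,2]<160)&(abs(P[:,1]-50)<10)&(P[:,0]>0)&(P[:,0]<45)];print(" face",len(m),np.percentile(m[:,1],[10,50,90]))
    for nm,zr,xr in(("-x leg crest",(147,156),(-60,-35)),("rod",(151,165),(43,67))):
        m=P[(P[:,2]>zr[0])&(P[:,2]<zr[1])&(P[:,0]>xr[0])&(P[:,0]<xr[1])&(P[:,1]<40)&(P[:,1]>-100)]
        print(" ",nm,len(m),np.polyfit(m[:,1],m[:,0],1),np.median(m[:,0]))
    for nm,px in(("screw",None),):
        m=P[(P[:,2]>199)&(P[:,2]<212)&(abs(P[:,0]-55)<40)&(P[:,1]<0)];print("  screw",np.ptp(m[:,0]),np.ptp(m[:,1]),(m.max(0)+m.min(0))/2)
    # plate corner top by rays
f=lambda x,y:(140+x/5-.4,150+y/5-.4)
t=load("top0")
for p in((285,120),(267,402),(258,118),(230,398)):
    q=(ray(t,*f(*p),172)[:2]-O)@R;print(p,q)
for p in((282,163),(700,188),(284,178),(700,208)): print("rod edge",(ray(t,*f(*p),155)[:2]-O)@R)
```

```text
top0 plate 222 [-66.22449572  81.58858792] [50.45404824 56.80677611 63.31653582] [-1.10596709e-02  5.68379473e+01] 172.18139065270645
 face 68 [50.56824067 51.63268913 52.63620879]
  -x leg crest 82 [ 4.56270483e-03 -4.36063740e+01] -43.98605472629299
  rod 182 [4.45978766e-03 5.64770931e+01] 56.12146924666068
  screw 27.541665972750863 23.453944517817405 [  55.8330912  -147.97989077  205.43876296]
scene0 plate 292 [-64.85109099  82.84695718] [46.98552945 53.08564151 60.21602225] [-1.14168584e-02  5.32980588e+01] 170.4303389614526
 face 190 [47.13549366 48.31675422 49.729066  ]
  -x leg crest 90 [ 7.40102782e-03 -4.26981182e+01] -43.02411327058894
  rod 289 [6.31050368e-03 5.89263203e+01] 59.12018836106623
  screw 26.719860940887564 26.925511802459425 [  55.95389742 -150.41071727  203.42092846]
(285, 120) [81.45565849 48.9156253 ]
(267, 402) [-79.87200648  44.73168364]
(258, 118) [81.57654308 64.29236223]
(230, 398) [-79.00304733  65.64418394]
rod edge [59.93751402 52.29123504]
rod edge [  61.51655318 -187.63345901]
rod edge [51.31661418 50.37698829]
rod edge [  49.92178044 -188.48215674]
```

```bash
cat >> h.py <<'E'
from scipy.spatial.transform import Rotation as Rt
O=np.array([578.59,145.885]); _y=np.radians(-3.97)
O=O+[np.cos(_y)*1.3-np.sin(_y)*-30.3,np.sin(_y)*1.3+np.cos(_y)*-30.3]
YAW=-4.3
def tw(x,y,z): # tester->world
    a=np.radians(YAW); return np.array([O[0]+np.cos(a)*x-np.sin(a)*y,O[1]+np.sin(a)*x+np.cos(a)*y,z])
def delta(pos,rpy): # target world pose (mm, deg) -> rows numbers
    from plant import get_obs
    o=get_obs();R=Rt.from_euler("xyz",o["tcp_rot"]);T=Rt.from_euler("xyz",rpy,degrees=True) if not isinstance(rpy,Rt) else rpy
    print("turn",np.round((R.inv()*T).as_rotvec(degrees=True),2),"shift",np.round(R.inv().apply(np.asarray(pos)-o["tool_pos"])/1000,4).tolist(),"t",round(float(o["time"]),2))
E
python3 - <<'E'
from h import *
print(tw(0,0,0),tw(55,-119,196),tw(-30,25,125))
delta([600.5,-271,330],[180,0,90.4])
delta([600.5,-271,120],[180,0,90.4])
E
```

```text
[577.7890861  115.56770235   0.        ] [623.71179995  -7.22115852 196.        ] [549.74800027 142.74669249 125.        ]
turn [-8.000e-02  4.000e-02  7.071e+01] shift [-0.656, -0.5867, -0.1422] t 0.1
turn [-8.000e-02  4.000e-02  7.071e+01] shift [-0.656, -0.5864, 0.0678] t 0.1
```

```bash
python3 -m handwheel '[[[0,0,0],[0,0,-0.05],1],[[0,0,0],[0,0,-0.1],1],[[0,0,0],[0,0,-0.142],1],[[0,0,70.7],[-0.656,-0.587,-0.142],1],[[0,0,70.7],[-0.656,-0.587,-0.142],1],[[0,0,70.7],[-0.656,-0.587,-0.142],1],[[0,0,70.7],[-0.656,-0.587,-0.142],1],[[0,0,70.7],[-0.656,-0.587,-0.142],1],[[0,0,70.7],[-0.656,-0.587,-0.142],1],[[0,0,70.7],[-0.656,-0.587,-0.142],1],[[0,0,70.7],[-0.656,-0.587,-0.142],1],[[0,0,70.7],[-0.656,-0.587,-0.142],1]]'
python3 -c "
from h import *
delta([600.5,-271,330],[180,0,90.4])"
```

```text
time: 1.3
tool_pos: [390.4, 102.3, 329.7]
tcp_rot: [3.142, -0.0, 1.573]
contact_force: [1.6, 0.3, -0.4]
grip_width: 91.7
finger_force: 0.0
turn [ 0.   -0.01 -0.27] shift [-0.3737, 0.2092, -0.0004] t 1.3
```

```bash
python3 -m handwheel '[[[0,0,-0.3],[-0.374,0.209,0],1],[[0,0,-0.3],[-0.374,0.209,0],1],[[0,0,-0.3],[-0.374,0.209,0],1],[[0,0,-0.3],[-0.374,0.209,0],1],[[0,0,-0.3],[-0.374,0.209,0],1],[[0,0,-0.3],[-0.374,0.209,0],1],[[0,0,-0.3],[-0.374,0.209,0],1],[[0,0,-0.3],[-0.374,0.209,0],1],[[0,0,-0.3],[-0.374,0.209,0],0.5],[[0,0,-0.3],[-0.374,0.209,0.05],0.5],[[0,0,-0.3],[-0.374,0.209,0.1],0.5],[[0,0,-0.3],[-0.374,0.209,0.15],0.5]]'
python3 - <<'E'
from h import *
from plant import capture
delta([600.5,-271,38],[180,0,90.4])
for n in("scene","top"):
    c=capture(n);np.savez(n+"1.npz",**c)
    x,y,w,h=(215,230,120,120) if n=="scene" else (300,140,110,120)
    cv2.imwrite(f"pics/{n}1.png",cv2.resize(c["image"][y:y+h,x:x+w,::-1],None,fx=4,fy=4))
E
```

```text
time: 2.5
tool_pos: [601.4, -268.5, 177.2]
tcp_rot: [-3.141, -0.0, 1.582]
contact_force: [0.9, -0.7, 0.8]
grip_width: 64.4
finger_force: 0.0
turn [-0.02 -0.02  0.27] shift [-0.0026, -0.0008, 0.1392] t 2.5
```

View pics/scene1.png

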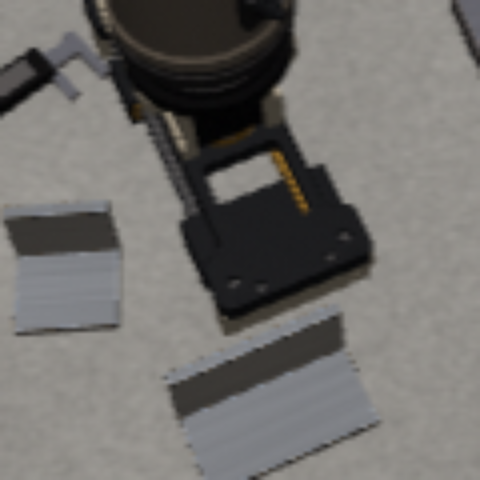

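```bash
python3 -m handwheel '[[[0,0,0],[-0.002,-0.001,0.05],0.5],[[0,0,0],[-0.002,-0.001,0.09],0.5],[[0,0,0],[-0.002,-0.001,0.12],0.5],[[0,0,0],[-0.002,-0.001,0.141],0.5],[[0,0,0],[-0.002,-0.001,0.141],0.3],[[0,0,0],[-0.002,-0.001,0.141],0.3],[[0,0,0],[-0.002,-0.001,0.141],0],[[0,0,0],[-0.002,-0.001,0.141],0],[[0,0,0],[-0.002,-0.001,0.141],0],[[0,0,0],[-0.002,-0.001,0.141],0],[[0,0,0],[-0.002,-0.001,0.141],0],[[0,0,0],[-0.002,-0.001,0.141],0]]'
```

```text
time: 3.8
tool_pos: [600.8, -270.3, 38.7]
tcp_rot: [3.142, -0.0, 1.583]
contact_force: [0.3, 0.1, 0.4]
grip_width: 0.0
finger_force: 0.0
```

Run:
```python
from h import *
from plant import *
o=get_obs();print(o["grip_width"],o["finger_force"],o["tool_pos"])
a=[]
for n,(x,y,w,h) in(("scene",(215,240,120,120)),("top",(300,140,120,120))):
    c=capture(n);np.savez(n+"2.npz",**c)
    a.append(cv2.resize(c["image"][y:y+h,x:x+w,::-1],None,fx=3.3,fy=3.3))
cv2.imwrite("pics/g2.png",np.hstack(a))
```

```text
0.04576630678608187 0.0 [ 600.77574898 -270.28533779   38.74207403]
```

View pics/g2.png

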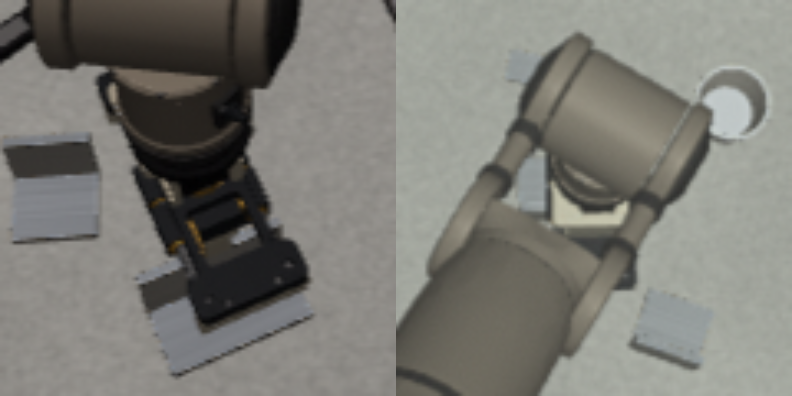

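Run:
```python
from h import *
c=load("scene2");w=world(c)
P=w.reshape(-1,3);P=P[~np.isnan(P[:,0])]
m=P[(abs(P[:,0]-601)<110)&(abs(P[:,1]+270)<110)]
for z in range(10,150,10):
    k=m[(m[:,2]>=z)&(m[:,2]<z+10)]
    # split leg ends and gripper
    e=k[(abs(k[:,1]+272)<75)]
    H,xe,ye=np.histogram2d(e[:,0],e[:,1],bins=[np.arange(540,700,20),np.arange(-350,-190,20)])
    print(z,"x540-680 rows sum",H.sum(1).astype(int),"y -350..",H.sum(0).astype(int))
for s in(0,1,2):
    c=load(f"scene{s}");w=world(c)[290:360,245:320].reshape(-1,3)
    k=w[(w[:,2]>50)&(w[:,2]<66)&(w[:,1]<-295)&(w[:,1]>-330)];print(s,len(k),k.mean(0) if len(k) else "", np.percentile(k[:,0],[5,95]) if len(k) else "")
```

```text
10 x540-680 rows sum [ 0  0  0 30  5 17  0] y -350.. [ 0 20 18  3  5  6  0]
20 x540-680 rows sum [ 0  0  1 24  0  0  0] y -350.. [ 0 15 10  0  0  0  0]
30 x540-680 rows sum [ 0  0  0 38  0  0  0] y -350.. [ 0 15 13  1  4  3  2]
40 x540-680 rows sum [ 0  0  0 50  0  0  0] y -350.. [ 0 11 10  5 13  7  4]
50 x540-680 rows sum [ 0  0 22 83  0  0  0] y -350.. [ 0 32 24  3 12 19 15]
60 x540-680 rows sum [ 0  0  2 20  0  0  0] y -350.. [0 4 6 0 5 6 1]
70 x540-680 rows sum [0 0 0 0 0 0 0] y -350.. [0 0 0 0 0 0 0]
80 x540-680 rows sum [0 0 0 2 0 0 0] y -350.. [0 0 0 0 2 0 0]
90 x540-680 rows sum [ 0  0  0 10  2  0  0] y -350.. [0 0 0 6 6 0 0]
100 x540-680 rows sum [ 0  0  0 11  3  0  0] y -350.. [0 0 0 9 5 0 0]
110 x540-680 rows sum [0 0 0 0 1 0 0] y -350.. [0 0 0 1 0 0 0]
120 x540-680 rows sum [0 0 0 0 0 0 0] y -350.. [0 0 0 0 0 0 0]
130 x540-680 rows sum [0 0 0 0 6 0 0] y -350.. [0 0 0 3 3 0 0]
140 x540-680 rows sum [ 0  0  0  0 26  0  0] y -350.. [ 0  0  4 10 11  1  0]
0 67 [ 602.72023173 -311.71597142   57.4335639 ] [597.90981823 605.87306834]
1 63 [ 602.37644334 -311.83900817   57.23604931] [598.29152768 605.71105105]
2 66 [ 602.63541522 -311.52016232   57.45111176] [598.05757457 605.80263153]
```

Run:
```python
from h import *
c=load("scene2");w=world(c)
for z in(38.7,60,105,150):
    print(z,(pix(c,[600.8,-270.3,z])-[215,240])*3.3)
for p in((250,280),(210,300),(290,250),(245,205),(195,190),(150,195),(265,195),(240,235),(245,240),(200,240)):
    u,v=int(215+p[0]/3.3),int(240+p[1]/3.3);print(p,np.round(w[v,u]))
```

```text
38.7 [214.47629997 258.37949493]
60 [212.40272866 246.47032539]
105 [207.78371424 219.94187874]
150 [202.81065691 191.38005276]
(250, 280) [ 683. -270.  186.]
(210, 300) [ 684. -297.  183.]
(290, 250) [ 675. -240.  186.]
(245, 205) [ 633. -253.  177.]
(195, 190) [ 616. -279.  191.]
(150, 195) [ 597. -305.  167.]
(265, 195) [ 627. -237.  166.]
(240, 235) [ 600. -251.   62.]
(245, 240) [ 604. -247.   61.]
(200, 240) [ 641. -287.  174.]
```

```bash
python3 -m handwheel '[[[0,0,0],[0,0,-0.01],0],[[0,0,0],[0,0,-0.02],0],[[0,0,0],[0,0,-0.03],0],[[0,0,0],[0,0,-0.03],0]]'
python3 - <<'E'
from h import *
from plant import *
c=capture("scene");np.savez("scene3.npz",**c);w=world(c)[270:360,245:320].reshape(-1,3)
k=w[(w[:,1]<-295)&(w[:,1]>-330)&(w[:,2]>12)];print(len(k),k.mean(0),np.percentile(k[:,2],[50,95,99]))
cv2.imwrite("pics/g3.png",cv2.resize(c["image"][200:350,200:340,::-1],None,fx=4,fy=4))
E
```

```text
time: 4.3
tool_pos: [602.0, -271.0, 71.3]
tcp_rot: [3.138, 0.002, 1.583]
contact_force: [0.2, -0.7, 0.5]
grip_width: 0.7
finger_force: 0.0
712 [ 627.02361525 -304.01152974  193.09561472] [200.03869968 324.66017766 336.00406224]
```

View pics/g3.png

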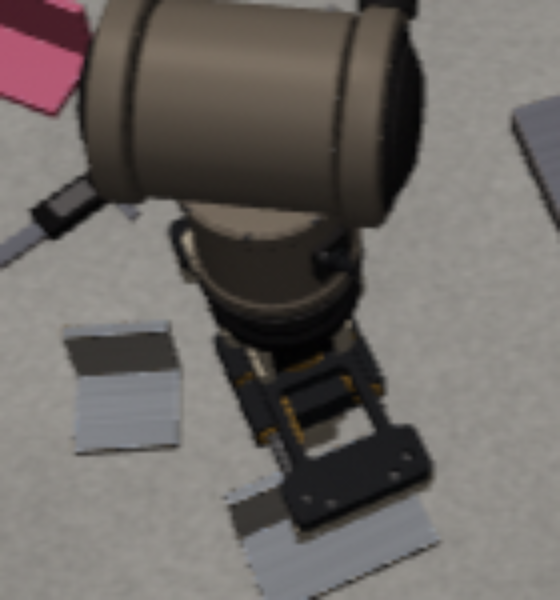

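Run:
```python
from h import *
from plant import *
o=get_obs();print(o)
for n in("scene1","scene2","scene3"):
    c=load(n);P=world(c).reshape(-1,3);P=P[~np.isnan(P[:,0])]
    tc=np.array([602,-271])
    m=P[(abs(P[:,0]-602)<80)&(abs(P[:,1]+271)<40)&(P[:,2]>66)&(P[:,2]<260)]
    m=m[m[:,2].argsort()]
    print(n,len(m));print(np.round(m[:200:10]).astype(int).tolist())
c=capture("top");np.savez("top3.npz",**c);P=world(c).reshape(-1,3);P=P[~np.isnan(P[:,0])]
m=P[(abs(P[:,0]-602)<110)&(abs(P[:,1]+271)<60)&(P[:,2]>66)&(P[:,2]<260)];m=m[m[:,2].argsort()]
print(len(m),np.round(m[:200:10]).astype(int).tolist())
```

```text
{'time': 4.35, 'joint_positions': array([-5.39029826e-01,  6.86175356e-01,  1.27432471e+00,  6.84441124e-05,
        1.17840139e+00, -5.51412354e-01]), 'dq': array([-0.00036115,  0.01969476,  0.02257542, -0.00074002, -0.00832123,
       -0.00063158]), 'tau': array([ 1.11084717e-02, -5.92797840e+01, -2.37641466e+01,  4.88597341e-02,
        1.41867008e-01,  2.97237566e-04]), 'tool_pos': array([ 601.48474547, -270.70589666,   70.22551823]), 'tcp_rot': array([3.13926716e+00, 1.35596246e-03, 1.58315119e+00]), 'contact_force': array([-0.44754708,  0.35825704,  0.56800265]), 'moment': array([-0.10715131,  0.00192172,  0.02146786]), 'finger_force': 0.0, 'grip_width': 0.2025375484959253}
scene1 0
[]
scene2 1309
[[618, -264, 88], [618, -261, 97], [619, -266, 103], [632, -275, 139], [633, -273, 144], [633, -266, 147], [632, -263, 149], [632, -254, 151], [633, -270, 153], [633, -274, 155], [634, -238, 156], [631, -274, 157], [600, -300, 159], [652, -297, 159], [649, -299, 160], [653, -300, 160], [600, -302, 161], [633, -253, 162], [632, -255, 162], [626, -298, 163]]
scene3 1194
[[619, -274, 122], [621, -267, 129], [621, -278, 136], [621, -268, 142], [632, -277, 172], [525, -306, 177], [633, -273, 179], [633, -259, 181], [633, -266, 184], [633, -236, 186], [635, -250, 188], [652, -301, 189], [632, -258, 190], [654, -298, 191], [601, -302, 191], [632, -260, 191], [634, -274, 192], [634, -307, 193], [634, -281, 193], [635, -301, 194]]
211 [[596, -229, 67], [552, -242, 190], [554, -241, 194], [616, -233, 197], [584, -233, 199], [578, -235, 203], [546, -254, 213], [518, -300, 215], [551, -273, 215], [545, -259, 216], [545, -273, 217], [514, -294, 218], [517, -294, 219], [525, -302, 220], [550, -267, 221], [541, -253, 222], [550, -264, 223], [547, -261, 225], [554, -245, 228], [553, -279, 238]]
```

The fingers shut on nothing: the leg is still at x≈602 and the body's lower edge shows about 100 mm above the reported TCP. So the fingertips look roughly 30 mm higher than reported. I'll open, go lower in steps while watching the force, and try again.

```bash
python3 -m handwheel '[[[0,0,0],[0,0,0],0.5],[[0,0,0],[0,0,0],0.5],[[0,0,0],[0,0,0],0.5],[[0,0,0],[0,0,0],0.5],[[0,0,0],[0,0,0],0.5]]'
python3 -m handwheel '[[[0,0,0],[0,0,0.02],0.5],[[0,0,0],[0,0,0.03],0.5],[[0,0,0],[0,0,0.035],0.5],[[0,0,0],[0,0,0.035],0.5],[[0,0,0],[0,0,0.035],0.5]]'
python3 - <<'E'
from h import *
from plant import *
c=capture("scene");np.savez("scene4.npz",**c);P=world(c).reshape(-1,3)
m=P[(abs(P[:,0]-602)<80)&(abs(P[:,1]+271)<40)&(P[:,2]>30)&(P[:,2]<200)];m=m[m[:,2].argsort()];print(np.round(m[:300:12]).astype(int).tolist())
E
```

```text
time: 4.9
tool_pos: [600.7, -270.3, 68.5]
tcp_rot: [-3.141, -0.0, 1.583]
contact_force: [-0.6, 0.6, 0.2]
grip_width: 35.5
finger_force: 0.0
time: 5.4
tool_pos: [601.1, -270.5, 34.1]
tcp_rot: [3.141, 0.0, 1.583]
contact_force: [0.5, -0.2, 0.2]
grip_width: 45.8
finger_force: 0.0
[[605, -306, 31], [606, -307, 46], [604, -305, 57], [524, -305, 142], [652, -308, 148], [577, -307, 151], [586, -300, 153], [619, -241, 153], [610, -242, 154], [619, -299, 155], [654, -283, 155], [610, -302, 156], [654, -256, 157], [636, -264, 158], [579, -304, 158], [630, -278, 159], [639, -270, 159], [655, -235, 159], [633, -283, 160], [630, -286, 160], [565, -308, 160], [560, -309, 160], [655, -258, 160], [642, -305, 161], [629, -261, 161]]
```

```bash
python3 -m handwheel '[[[0,0,0],[0,0,0.005],0.5],[[0,0,0],[0,0,0.01],0.5],[[0,0,0],[0,0,0.015],0.5],[[0,0,0],[0,0,0.015],0.5],[[0,0,0],[0,0,0.015],0.5]]'
python3 -m handwheel '[[[0,0,0],[0,0,0],0.2],[[0,0,0],[0,0,0],0],[[0,0,0],[0,0,0],0],[[0,0,0],[0,0,0],0],[[0,0,0],[0,0,0],0],[[0,0,0],[0,0,0],0],[[0,0,0],[0,0,0],0]]'
```

```text
time: 5.95
tool_pos: [600.7, -270.2, 18.4]
tcp_rot: [-3.141, -0.0, 1.583]
contact_force: [0.6, 0.6, 0.3]
grip_width: 46.3
finger_force: 0.0
time: 6.65
tool_pos: [600.5, -270.3, 18.7]
tcp_rot: [-3.141, -0.0, 1.583]
contact_force: [-1.6, -0.4, 1.0]
grip_width: 6.9
finger_force: 30.0
```

```bash
python3 -m handwheel '[[[0,0,0],[0,0,-0.01],0],[[0,0,0],[0,0,-0.03],0],[[0,0,0],[0,0,-0.06],0],[[0,0,0],[0,0,-0.11],0],[[-30,0,0],[0,0,-0.16],0],[[-30,0,0],[0,0,-0.21],0],[[-30,0,0],[0,0,-0.24],0],[[-30,0,0],[0,0,-0.25],0],[[-30,0,0],[0,0,-0.25],0],[[-30,0,0],[0,0,-0.25],0]]'
python3 - <<'E'
from h import *
from plant import *
c=capture("scene");np.savez("scene5.npz",**c);print(pix(c,get_obs()["tool_pos"]),get_obs()["tcp_rot"])
u,v=pix(c,get_obs()["tool_pos"]).astype(int);print(u,v)
x,y=u-70,v-85
cv2.imwrite("pics/g5.png",cv2.resize(c["image"][y:y+150,x:x+150,::-1],None,fx=4,fy=4))
E
```

```text
time: 7.65
tool_pos: [600.1, -270.3, 268.5]
tcp_rot: [2.62, -0.0, 1.583]
contact_force: [0.2, -0.5, -2.3]
grip_width: 7.1
finger_force: 30.4
[271.95380843 271.72095073] [ 2.62051517e+00 -7.91550757e-04  1.58348105e+00]
271 271
```

View pics/g5.png

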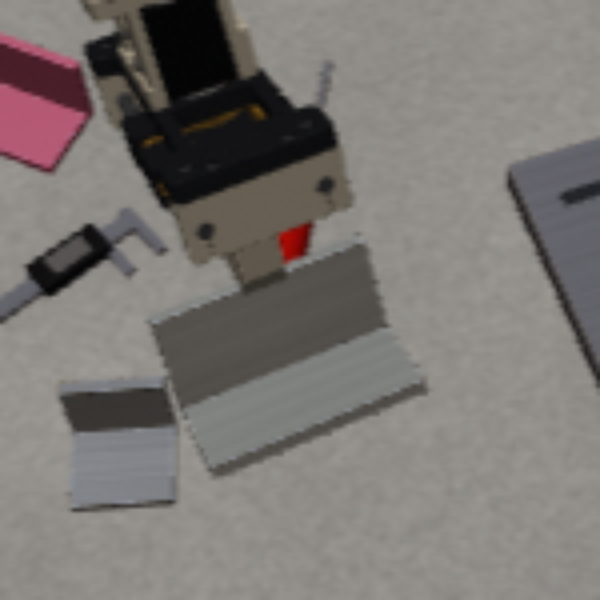

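The angle is held, with only the top ~6 mm of the leg in the fingers. So the fingertips really are about 35 mm short of the reported TCP. The fingertip is at crop (265,285), and the leg faces are around (275,330) and (310,400). Next I'll fit planes to the held legs and see where the corner really is.

```bash
cat >> h.py <<'E'
def held(c,polyA,polyB):
    w=world(c);out=[]
    for poly in(polyA,polyB):
        m=np.zeros((480,640),np.uint8);cv2.fillPoly(m,[np.round(poly).astype(np.int32)],1)
        p=w[m>0];p=p[~np.isnan(p[:,0])]
        for _ in range(4):
            cen=p.mean(0);n=np.linalg.svd(p-cen,full_matrices=False)[2][2];d=(p-cen)@n;p=p[abs(d)<max(2,2*d.std())]
        n=n*np.sign(n[2]);out.append((cen,n,d.std(),len(p)))
    return out
def line(out,y): # intersection at world y -> x,z ; 
    A=np.array([[o[1][0],o[1][2]] for o in out]);b=[o[1]@o[0]-o[1][1]*y for o in out];return np.linalg.solve(A,b)
E
python3 - <<'E'
from h import *
c=load("scene5");k=lambda P:np.array(P)/4+[201,186]
o=held(c,k([(175,340),(230,320),(300,290),(360,265),(372,318),(205,385)]),k([(205,415),(382,345),(410,378),(222,458)]))
for q in o:print(np.round(q[0]),np.round(q[1],3),round(q[2],2),q[3],"tilt",np.degrees(np.arctan2(q[1][2],q[1][0])))
print("corner inner",line(o,-270.3),"pred (608.9,261.2)")
P=world(c).reshape(-1,3);
m=P[(abs(P[:,0]-600)<70)&(abs(P[:,1]+270)<75)&(P[:,2]>235)&(P[:,2]<315)];print(np.percentile(m[:,1],[0.5,99.5]))
E
```

```text
[ 597. -269.  279.] [0.901 0.013 0.434] 1.0 617 tilt 25.72522084586122
[ 635. -272.  272.] [-0.443 -0.004  0.896] 0.79 553 tilt 116.30671647293747
corner inner [606.95727551 257.84817488] pred (608.9,261.2)
[-327.56328188 -218.31395437]
```

```bash
cat >> h.py <<'E'
def tool(yaw_t,tilt): return Rt.from_euler("z",90+YAW+yaw_t,degrees=True)*Rt.from_euler("x",180,degrees=True)*Rt.from_euler("x",-tilt,degrees=True)
E
python3 - <<'E'
from h import *
delta(tw(-33.7,22,268),tool(0,34));print(tool(0,34).apply([0,0,1]),tool(0,34).apply([0,1,0]))
E
```

```text
turn [-4.14 -2.7   4.24] shift [0.4108, -0.0432, -0.0245] t 7.7
[ 0.55761885 -0.04192757 -0.82903757] [ 0.82670394 -0.06216018  0.5591929 ]
```

```bash
python3 -m handwheel '[[[-0.5,-0.3,0.5],[0.015,-0.002,-0.001],0],[[-1,-0.6,1],[0.045,-0.005,-0.003],0],[[-1.5,-1,1.5],[0.085,-0.009,-0.005],0],[[-2,-1.3,2],[0.128,-0.014,-0.008],0],[[-2.5,-1.6,2.6],[0.171,-0.018,-0.010],0],[[-3,-2,3.1],[0.214,-0.022,-0.013],0],[[-3.5,-2.3,3.6],[0.257,-0.027,-0.015],0],[[-4,-2.6,4.1],[0.300,-0.031,-0.018],0],[[-4.1,-2.7,4.2],[0.343,-0.036,-0.020],0],[[-4.1,-2.7,4.2],[0.380,-0.040,-0.023],0],[[-4.1,-2.7,4.2],[0.402,-0.042,-0.024],0],[[-4.1,-2.7,4.2],[0.411,-0.043,-0.0245],0]]'
python3 -m handwheel '[[[0,0,0],[0,0,0],0],[[0,0,0],[0,0,0],0]]'
python3 - <<'E'
from h import *
from plant import *
c=capture("scene");np.savez("scene6.npz",**c)
P=tw(-33.7,22,268)
# predicted leg polygons from nominal geometry at tilt 30, corner = tester(-30, 20.7, 125+ (268-144.5))
a=np.radians(30);u=np.array([-np.sin(a),np.cos(a)]);v=np.array([np.cos(a),np.sin(a)]);C=np.array([-30,248.5])
def poly(d,n,r0,r1,yl):
    out=[]
    for r,y in((r0,-yl),(r1,-yl),(r1,yl),(r0,yl)):
        q=C+8*n+r*d;out.append(pix(c,tw(q[0],20.7+y,q[1])))
    return np.array(out)
A=poly(u,v,16,45,45);B=poly(v,u,18,52,45)
o=held(c,A,B)
for q in o:
    n=q[1];print(np.round(q[0]),np.round(n,3),round(q[2],2),q[3],"tilt",np.degrees(np.arctan2(n[2],n[0])))
y0=tw(-30,20.7,0)[1];L=line(o,y0);Ci=C+8*u+8*v;print("inner",L,"want",tw(Ci[0],20.7,Ci[1]))
delta(tw(-33.7,22,160),tool(0,34))
E
```

```text
time: 8.9
tool_pos: [546.0, 143.6, 267.4]
tcp_rot: [2.549, 0.002, 1.5]
contact_force: [0.8, -0.3, -2.8]
grip_width: 6.8
finger_force: 30.4
time: 9.1
tool_pos: [546.3, 140.6, 267.6]
tcp_rot: [2.548, 0.002, 1.497]
contact_force: [-0.1, 0.1, -2.6]
grip_width: 6.5
finger_force: 30.5
[541. 140. 279.] [ 0.878 -0.061  0.476] 1.21 442 tilt 28.45311484184812
[573. 140. 268.] [-0.501  0.038  0.865] 0.76 315 tilt 120.09083790894438
inner [552.63727033 256.63955155] want [552.34555247 138.23924347 259.42820323]
turn [0.02 0.07 0.06] shift [0.0001, -0.0607, 0.089] t 9.15
```

```bash
python3 -m handwheel '[[[0,0,0],[0,-0.008,0.012],0],[[0,0,0],[0,-0.020,0.029],0],[[0,0,0],[0,-0.034,0.050],0],[[0,0,0],[0,-0.048,0.070],0],[[0,0,0],[0,-0.057,0.083],0],[[0,0,0],[0,-0.0607,0.089],0],[[0,0,0],[0,-0.0607,0.089],0],[[0,0,0],[0,-0.0607,0.089],0]]'
python3 -m handwheel '[[[0,0,0],[0,-0.0017,0.0025],0],[[0,0,0],[0,-0.0034,0.005],0],[[0,0,0],[0,-0.005,0.0075],0],[[0,0,0],[0,-0.0056,0.0083],0],[[0,0,0],[0,-0.0056,0.0083],0]]'
```

```text
time: 9.95
tool_pos: [546.7, 139.7, 161.6]
tcp_rot: [2.545, 0.001, 1.495]
contact_force: [-0.7, 0.9, -2.8]
grip_width: 6.8
finger_force: 30.4
time: 10.45
tool_pos: [545.8, 140.0, 150.5]
tcp_rot: [2.547, 0.001, 1.496]
contact_force: [-0.4, 0.6, -2.7]
grip_width: 6.9
finger_force: 30.5
```

Corner is now about 6 mm above nominal contact. I'll go down in 1 mm steps.

```bash
python3 -m handwheel '[[[0,0,0],[0,-0.0006,0.0008],0],[[0,0,0],[0,-0.0011,0.0017],0],[[0,0,0],[0,-0.0017,0.0025],0],[[0,0,0],[0,-0.0017,0.0025],0]]'
python3 -m handwheel '[[[0,0,0],[0,-0.0006,0.0008],0],[[0,0,0],[0,-0.0011,0.0017],0],[[0,0,0],[0,-0.0011,0.0017],0]]'
python3 -m handwheel '[[[0,0,0],[0,-0.0006,0.0008],0],[[0,0,0],[0,-0.0006,0.0008],0]]'
```

```text
time: 10.85
tool_pos: [545.8, 139.9, 147.5]
tcp_rot: [2.547, 0.001, 1.496]
contact_force: [0.5, -0.4, -3.3]
grip_width: 6.8
finger_force: 30.5
time: 11.15
tool_pos: [545.9, 139.9, 145.5]
tcp_rot: [2.547, 0.001, 1.496]
contact_force: [-0.2, -0.5, -2.3]
grip_width: 6.8
finger_force: 30.4
time: 11.35
tool_pos: [545.9, 140.0, 144.8]
tcp_rot: [2.546, 0.001, 1.496]
contact_force: [-0.4, -0.7, -1.3]
grip_width: 6.7
finger_force: 30.4
```

```bash
python3 -m handwheel '[[[0,0,0],[0,-0.0003,0.0004],0],[[0,0,0],[0,-0.0006,0.0008],0],[[0,0,0],[0,-0.0006,0.0008],0]]'
python3 -m handwheel '[[[0,0,0],[0,-0.0003,0.0004],0],[[0,0,0],[0,-0.0006,0.0008],0],[[0,0,0],[0,-0.0006,0.0008],0]]'
```

```text
time: 11.65
tool_pos: [546.1, 140.1, 144.8]
tcp_rot: [2.544, 0.001, 1.496]
contact_force: [-6.3, -1.1, 6.4]
grip_width: 6.6
finger_force: 30.6
time: 11.95
tool_pos: [546.2, 140.1, 144.7]
tcp_rot: [2.543, 0.001, 1.496]
contact_force: [-11.7, -1.2, 13.9]
grip_width: 6.5
finger_force: 30.9
```

```bash
cat >> h.py <<'E'
def chk(name,yc=20.7,tag=""):
    from plant import capture,get_obs
    c=capture("scene");np.savez(name+".npz",**c)
    a=np.radians(30);u=np.array([-np.sin(a),np.cos(a)]);v=np.array([np.cos(a),np.sin(a)]);C=np.array([-30,125.])
    def poly(d,n,r0,r1,yl):
        out=[]
        for r,y in((r0,-yl),(r1,-yl),(r1,yl),(r0,yl)):
            q=C+8*n+r*d;out.append(pix(c,tw(q[0],yc+y,q[1])))
        return np.array(out)
    o=held(c,poly(u,v,16,45,45),poly(v,u,18,52,45))
    for q in o:
        n=q[1];print(np.round(n,3),round(q[2],2),q[3],"tilt",round(np.degrees(np.arctan2(n[2],n[0])),1),"yaw",round(np.degrees(np.arctan2(n[1],n[0]))%180,1))
    Ci=C+8*u+8*v;y0=tw(Ci[0],yc,0)[1];print("inner",line(o,y0),"want",tw(Ci[0],yc,Ci[1]))
    P=world(c).reshape(-1,3);P=P[~np.isnan(P[:,0])];a=np.radians(YAW);R=np.array([[np.cos(a),-np.sin(a)],[np.sin(a),np.cos(a)]])
    Q=np.c_[(P[:,:2]-O)@R,P[:,2]]
    d=(Q[:,[0,2]]-C)@v;e=(Q[:,[0,2]]-C)@u
    m=Q[(abs(d-8)<3)&(e>34)&(e<57)&(abs(Q[:,1])<105)];print("legA y",np.percentile(m[:,1],[1,99]))
    m=Q[(abs(e-8)<4)&(d>34)&(d<58)&(abs(Q[:,1])<105)];print("legB y",np.percentile(m[:,1],[1,99]))
E
python3 - <<'E'
from h import *
chk("s7")
c=load("scene0")
# empty rest surfaces in the same camera, for reference
a=np.radians(30);u=np.array([-np.sin(a),np.cos(a)]);v=np.array([np.cos(a),np.sin(a)]);C=np.array([-30,125.])
poly=lambda d,r0,r1:np.array([pix(c,tw(*(lambda q:(q[0],y,q[1]))(C+r*d))) for r,y in((r0,-60),(r1,-60),(r1,65),(r0,65))])
o=held(c,poly(u,6,24),poly(v,6,24))
for q in o: print(np.round(q[1],3),round(q[2],2),q[3],np.degrees(np.arctan2(q[1][2],q[1][0])))
y0=tw(-30,20.7,0)[1];print("rest corner seen",line(o,y0),"nominal",tw(-30,20.7,125))
E
```

```text
[ 0.872 -0.063  0.486] 1.31 347 tilt 29.1 yaw 175.9
[-0.517  0.041  0.855] 0.84 296 tilt 121.2 yaw 175.5
inner [552.81831262 133.96529617] want [552.34555247 138.23924347 135.92820323]
legA y [-35.29952802  84.4482634 ]
legB y [-35.46249221  79.83821974]
[ 0.887 -0.065  0.457] 1.3 339 27.265194298002157
[-0.541  0.043  0.84 ] 0.81 208 122.79892491089436
rest corner seen [549.47786199 122.46844982] nominal [549.42559174 138.45879642 125.        ]
```

```bash
python3 -m handwheel '[[[0,0,0],[0,0.0004,-0.0006],0],[[0,0,0],[0,0.0004,-0.0006],0.1],[[0,0,0],[0,0.0004,-0.0006],0.2],[[0,0,0],[0,0.0004,-0.0006],0.2],[[0,0,0],[0,0.0004,-0.0006],0.25],[[0,0,0],[0,0.0004,-0.0006],0.25]]'
python3 -m handwheel '[[[0,0,0],[0,0,-0.005],0.25],[[0,0,0],[0,0,-0.015],0.25],[[0,0,0],[0,0,-0.03],0.25],[[0,0,0],[0,0,-0.06],0.3],[[0,0,0],[0,0,-0.1],0.4],[[0,0,0],[0,0,-0.14],0.5],[[0,0,0],[0,0,-0.14],0.5]]'
python3 - <<'E'
from h import *
chk("s8")
delta(tw(55,-119,290),tool(25,0))
E
```

```text
time: 12.6
tool_pos: [545.8, 140.0, 143.3]
tcp_rot: [2.546, 0.001, 1.496]
contact_force: [-0.4, 1.0, -0.1]
grip_width: 22.5
finger_force: 0.0
time: 13.3
tool_pos: [467.4, 147.1, 265.2]
tcp_rot: [2.538, -0.003, 1.498]
contact_force: [0.1, -0.3, -0.1]
grip_width: 44.6
finger_force: 0.0
[ 0.878 -0.061  0.475] 1.19 334 tilt 28.4 yaw 176.0
[-0.512  0.037  0.858] 0.85 293 tilt 120.8 yaw 175.9
inner [552.51615758 133.88481652] want [552.34555247 138.23924347 135.92820323]
legA y [-35.58375268  84.68526784]
legB y [-36.02338375  79.70314236]
turn [ 33.92   7.39 -24.17] shift [-0.1421, 0.1534, 0.0718] t 13.35
```

Run:
```python
from h import *
delta([624,-6.5,290],tool(-40,0));print(tool(-40,0).as_euler("xyz"))
```

```text
turn [ 32.98 -12.14  38.83] shift [-0.1413, 0.1535, 0.0719] t 13.35
[3.14159265 0.         0.79761547]
```

```bash
python3 -m handwheel '[[[4,-1.5,5],[0,0,-0.03],0.5],[[10,-4,12],[-0.03,0.03,-0.02],0.5],[[17,-6,19],[-0.07,0.06,0.01],0.5],[[24,-9,26],[-0.1,0.1,0.04],0.5],[[29,-11,33],[-0.125,0.13,0.06],0.5],[[33,-12.1,38.8],[-0.1413,0.1535,0.0719],0.5],[[33,-12.1,38.8],[-0.1413,0.1535,0.0719],0.5],[[33,-12.1,38.8],[-0.1413,0.1535,0.0719],0.5],[[33,-12.1,38.8],[-0.1413,0.1535,0.0719],0.5],[[33,-12.1,38.8],[-0.1413,0.1535,0.0719],0.5]]'
python3 - <<'E'
from h import *
delta([624,-6.5,200],tool(-40,0))
delta([624,-6.5,155],tool(-40,0))
E
```

```text
time: 14.35
tool_pos: [623.0, -6.4, 286.9]
tcp_rot: [-3.14, 0.005, 0.799]
contact_force: [-0.0, 0.3, 0.8]
grip_width: 45.5
finger_force: 0.0
turn [-0.12  0.27  0.09] shift [0.0011, 0.001, 0.0868] t 14.35
turn [-0.12  0.27  0.09] shift [0.0013, 0.0011, 0.1318] t 14.35
```

```bash
python3 -m handwheel '[[[0,0,0],[0.001,0.001,0.04],0.5],[[0,0,0],[0.001,0.001,0.075],0.5],[[0,0,0],[0.001,0.001,0.095],0.5],[[0,0,0],[0.001,0.001,0.11],0.5],[[0,0,0],[0.001,0.001,0.12],0.5],[[0,0,0],[0.001,0.001,0.13],0.5],[[0,0,0],[0.001,0.001,0.13],0.5],[[0,0,0],[0.001,0.001,0.13],0.5]]'
```

```text
time: 15.15
tool_pos: [624.7, -7.5, 156.8]
tcp_rot: [-3.139, 0.005, 0.797]
contact_force: [-0.2, 0.5, 0.8]
grip_width: 45.7
finger_force: 0.0
```

```bash
python3 -m handwheel '[[[0,0,0],[0,0,0],0.3],[[0,0,0],[0,0,0],0.2],[[0,0,0],[0,0,0],0],[[0,0,0],[0,0,0],0],[[0,0,0],[0,0,0],0]]'
```

```text
time: 15.65
tool_pos: [623.3, -6.9, 156.4]
tcp_rot: [-3.136, 0.006, 0.797]
contact_force: [-4.2, 2.7, 3.4]
grip_width: 24.4
finger_force: 30.0
```

```bash
python3 -m handwheel '[[[0,0,0],[0,-0.0015,0],0],[[0,0,-8],[0,-0.0015,0],0],[[0,0,-16],[0,-0.0015,0],0],[[0,0,-24],[0,-0.0015,0],0],[[0,0,-32],[0,-0.0015,0],0],[[0,0,-40],[0,-0.0015,0],0],[[0,0,-48],[0,-0.0015,0],0],[[0,0,-56],[0,-0.0015,0],0],[[0,0,-64],[0,-0.0015,0],0],[[0,0,-72],[0,-0.0015,0],0],[[0,0,-76],[0,-0.0015,0],0],[[0,0,-76],[0,-0.0015,0],0]]'
python3 - <<'E'
from h import *
from plant import *
o=get_obs();print(np.degrees(o["tcp_rot"][2]),o["moment"],o["contact_force"])
p=o["tool_pos"]
e=tw(0,1,0)-tw(0,0,0);R=Rt.from_euler("xyz",o["tcp_rot"])
print("tool-axes dir of +y tester",R.inv().apply(e),"74mm:",R.inv().apply(e*.074),"80:",R.inv().apply(e*.08))
E
```

```text
time: 16.85
tool_pos: [622.5, -6.5, 156.4]
tcp_rot: [-3.134, -0.003, 2.125]
contact_force: [-5.2, -0.8, 3.4]
grip_width: 24.8
finger_force: 30.0
121.7788097296022 [0.01904183 0.86334318 0.08241829] [-5.15105179 -0.81565882  3.44401203]
tool-axes dir of +y tester [ 0.80820481  0.5888973  -0.00222603] 74mm: [ 0.05980716  0.0435784  -0.00016473] 80: [ 0.06465638  0.04711178 -0.00017808]
```

```bash
python3 -m handwheel '[[[0,0,0],[0.0045,0.002,0],0],[[0,0,0],[0.0090,0.0052,0],0],[[0,0,0],[0.0142,0.009,0],0],[[0,0,0],[0.0199,0.0132,0],0],[[0,0,0],[0.0256,0.0173,0],0],[[0,0,0],[0.0312,0.0214,0],0],[[0,0,0],[0.0369,0.0255,0],0],[[0,0,0],[0.0425,0.0296,0],0],[[0,0,0],[0.0482,0.0338,0],0],[[0,0,0],[0.053,0.0373,0],0],[[0,0,0],[0.0571,0.0403,0],0],[[0,0,0],[0.0571,0.0403,0],0]]'
python3 - <<'E'
from h import *
chk("s9")
E
```

```text
time: 18.05
tool_pos: [628.1, 64.8, 156.3]
tcp_rot: [-3.137, -0.002, 2.124]
contact_force: [-2.1, 0.5, 5.3]
grip_width: 24.7
finger_force: 30.0
[-0.678  0.688  0.26 ] 3.49 343 tilt 159.0 yaw 134.6
[-0.867  0.137  0.479] 4.61 298 tilt 151.0 yaw 171.0
inner [874.82111749 680.3535362 ] want [552.34555247 138.23924347 135.92820323]
legA y [-34.10844783 -34.10844783]
legB y [-53.79200397  78.94723781]
```

```bash
python3 -m handwheel '[[[0,0,0],[0.001,0.0007,0],0],[[0,0,0],[0.002,0.0015,0],0],[[0,0,0],[0.003,0.0022,0],0],[[0,0,0],[0.004,0.0029,0],0],[[0,0,0],[0.004,0.0029,0],0]]'
python3 -m handwheel '[[[0,0,0],[0.0008,0.0006,0],0],[[0,0,0],[0.0016,0.0012,0],0],[[0,0,0],[0.0016,0.0012,0],0]]'
python3 -m handwheel '[[[0,0,0],[0.0008,0.0006,0],0],[[0,0,0],[0.0008,0.0006,0],0]]'
```

```text
time: 18.6
tool_pos: [628.4, 68.7, 156.4]
tcp_rot: [-3.136, -0.001, 2.124]
contact_force: [-2.2, -0.1, 5.5]
grip_width: 25.0
finger_force: 30.0
time: 18.9
tool_pos: [628.6, 70.4, 156.3]
tcp_rot: [-3.136, -0.001, 2.124]
contact_force: [-1.9, -2.3, 5.5]
grip_width: 24.8
finger_force: 30.0
time: 19.1
tool_pos: [628.6, 71.3, 156.3]
tcp_rot: [-3.136, -0.001, 2.124]
contact_force: [-1.8, -3.3, 5.6]
grip_width: 24.5
finger_force: 30.0
```

```bash
python3 -m handwheel '[[[0,0,0],[0.0008,0.0006,0],0],[[0,0,0],[0.0008,0.0006,0],0]]'
python3 -m handwheel '[[[0,0,0],[0.0008,0.0006,0],0],[[0,0,0],[0.0008,0.0006,0],0]]'
python3 -m handwheel '[[[0,0,0],[0.0008,0.0006,0],0],[[0,0,0],[0.0008,0.0006,0],0]]'
```

```text
time: 19.3
tool_pos: [628.7, 72.3, 156.3]
tcp_rot: [-3.136, -0.001, 2.124]
contact_force: [-2.7, -2.0, 6.0]
grip_width: 24.6
finger_force: 30.0
time: 19.5
tool_pos: [628.8, 73.0, 156.3]
tcp_rot: [-3.136, -0.001, 2.124]
contact_force: [-2.7, -2.9, 5.9]
grip_width: 25.1
finger_force: 30.0
time: 19.7
tool_pos: [628.8, 73.2, 156.3]
tcp_rot: [-3.135, 0.0, 2.123]
contact_force: [-3.4, -5.6, 6.3]
grip_width: 24.8
finger_force: 30.0
```

```bash
python3 -m handwheel '[[[0,0,0],[0.0008,0.0006,0],0],[[0,0,0],[0.0008,0.0006,0],0]]'
```

```text
time: 19.9
tool_pos: [628.8, 73.3, 156.3]
tcp_rot: [-3.134, 0.001, 2.123]
contact_force: [-3.2, -8.1, 6.4]
grip_width: 24.7
finger_force: 30.0
```

```bash
python3 -m handwheel '[[[0,0,8],[0,0,0],0],[[0,0,16],[0,0,0],0],[[0,0,24],[0,0,0],0],[[0,0,32],[0,0,0],0],[[0,0,40],[0,0,0],0],[[0,0,48],[0,0,0],0],[[0,0,56],[0,0,0],0],[[0,0,64],[0,0,0],0],[[0,0,70],[0,0,0],0],[[0,0,76],[0,0,0],0],[[0,0,80],[0,0,0],0],[[0,0,80],[0,0,0],0]]'
python3 -c "
from plant import *
import numpy as np
o=get_obs();print(np.degrees(o['tcp_rot'][2]),o['moment'])"
```

```text
time: 21.1
tool_pos: [630.1, 73.5, 156.3]
tcp_rot: [3.14, 0.006, 0.725]
contact_force: [1.8, -6.9, 4.0]
grip_width: 25.3
finger_force: 30.0
41.5415540215152 [-1.39910943 -0.09595428  0.35515424]
```

```bash
python3 -m handwheel '[[[0,0,0],[0,0,0],0.35],[[0,0,0],[0,0,0],0.45],[[0,0,0],[0,0,0],0.5],[[0,0,0],[0,0,0],0.5],[[0,0,0],[0,0,0],0.5]]'
python3 -m handwheel '[[[0,0,0],[0,0,-0.01],0.5],[[0,0,0],[0,0,-0.03],0.5],[[0,0,0],[0,0,-0.07],0.5],[[0,0,0],[0,0,-0.12],0.5],[[0,0,0],[0,0,-0.16],0.5],[[0,0,0],[-0.05,-0.05,-0.18],0.5],[[0,0,0],[-0.09,-0.08,-0.18],0.5],[[0,0,0],[-0.13,-0.11,-0.18],0.5],[[0,0,0],[-0.17,-0.14,-0.18],0.5],[[0,0,0],[-0.21,-0.16,-0.18],0.5],[[0,0,0],[-0.21,-0.16,-0.18],0.5]]'
python3 - <<'E'
from h import *
from plant import *
chk("s10",25)
a=[]
for n,(x,y,w,h) in(("scene",(325,170,150,130)),("top",(170,145,130,130))):
    c=capture(n);a.append(cv2.resize(c["image"][y:y+h,x:x+w,::-1],(h*0+int(w*2.8),364)))
    P=world(c).reshape(-1,3)
    m=P[(P[:,2]>199)&(P[:,2]<212)&(abs(P[:,0]-628)<30)&(abs(P[:,1]-73)<30)];print(n,"screw",len(m),(m.max(0)+m.min(0))/2 if len(m) else "")
cv2.imwrite("pics/end.png",np.hstack(a))
E
```

```text
time: 21.6
tool_pos: [628.6, 75.4, 155.5]
tcp_rot: [-3.138, 0.006, 0.727]
contact_force: [0.0, 0.3, -0.1]
grip_width: 45.9
finger_force: 0.0
time: 22.7
tool_pos: [362.9, 55.3, 339.0]
tcp_rot: [-3.14, 0.004, 0.727]
contact_force: [0.5, -0.2, 0.1]
grip_width: 46.0
finger_force: 0.0
[ 0.87  -0.061  0.489] 1.23 370 tilt 29.3 yaw 176.0
[-0.51   0.04   0.859] 0.84 291 tilt 120.7 yaw 175.5
inner [553.26248527 134.18738932] want [552.66796099 142.52713954 135.92820323]
legA y [-31.25589654  87.93304494]
legB y [-45.61312297  79.07522798]
scene screw 102 [630.93398262  69.32280887 203.42144196]
top screw 67 [628.96909312  74.04394901 205.41194867]
```

View pics/end.png

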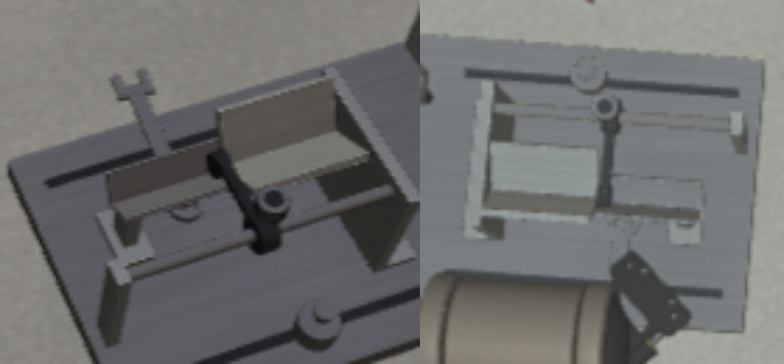

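The picture shows the long angle nested in the rest at scene crop (290,130). Its ends touch the end plate and the disc at (220,160), and the spanner and weight haven't moved.

```bash
python3 -c "
from plant import close_job
print(close_job())"
```

```text
the job is handed in; nothing more can be done
None
```

The job is handed in, with no verdict returned: the long angle lies nested in the V rest, the stop was loosened, slid about 80 mm until snug and tightened again, and the arm is clear (about 23 s used).

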